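# Slide the gap blade home in a leaning regulator

## Task

Take the yellow-handled gauge blade from its blue stand and slide it, nose first, into the leaning slot under the red regulator in the cradle, past the sprung roller, until its nose rests against the stop hidden inside. How deep the stop sits differs each time, so feel for it, gently; leave the blade there, let go, and do not disturb the other things on the bench.

Things in the scene. Friction and masses are not known exactly. Their poses are not given: they have to be found in the camera images.
- gauge: Yellow handle 70 x 30 x 22 mm (x, y, z) with an aluminium blade 40 wide, 5 thick, reaching 110 out of its -x end; 0.18 kg. Origin: handle's centre. -x points to the nose, y across the blade, z normal to its flat. Starts flat on the stand, handle underside 30 above the table; grip the handle across its 30 mm from above.
- gauge_tip (a point): Middle of the blade's nose edge, 145 mm from the handle's centre along the gauge's -x; axes as the gauge.
- stand: Blue fixed stand: base plate 170 x 70 x 8 mm with a ridge 22 wide along x that carries the gauge (30 high under the handle, 38.5 under the blade), so fingers can pass down beside the handle to 10 mm above the table. Origin: on the table; the handle's centre starts 55 mm to its +x.
- cradle: Fixed: dark steel base 170 x 120 x 12 mm, on it a leaning brass block (110 x 70 x 40) with a red regulator bonnet on its upper face (radius 34, reaching 85 above the slot's middle plane, centred 60 behind the mouth), a dial on one side, a blue cap on the other, within 70 of the middle. Origin: on the table; the mouth lies 10 mm to its +x, 125 mm up.
- slot_mouth (a point): Centre of the slot's mouth. x points straight out of the slot (35 degrees above level), y along its width, z across its gap, up. Slot 46 mm wide, 8 high; steel lips flare it to 58 x 18 over the 9 mm before the mouth. Blade goes in along -x. 22 mm inside, a sprung roller grips the blade: sliding takes up to about 8 N. The rigid stop lies 40 to 76 mm inside.
- spare_regulator_a: Loose red regulator, 62 mm across, 90 mm tall, upright; origin under its middle. Leave alone.
- spare_regulator_b: Another loose red regulator, the same size. Leave alone.
- spare_regulator_c: Loose blue-capped regulator, the same size. Leave alone.
- dial_gauge: Loose pressure dial lying face up, 52 mm across, 15 mm thick; origin under its middle. Leave alone.
- screwdriver: Loose red screwdriver, 180 mm long, lying along its x. Leave alone.
- fitting: Loose brass fitting, upright, 28 mm across, 65 mm tall; origin under its middle. Leave alone.
Not all that is in view belongs to the job. There is more than one size of the gauge; the job needs the largest.

How it is judged (in metres and radians):
At the end, for the whole second after the job is handed in: The blade is in the slot, nose first, in line with it (within 0.15 rad), its nose within 2.5 mm of the hidden stop, released and at rest there (x of stop_c0 in the frame of gauge_tip above -0.0085 m and x of gauge_tip in the frame of slot_mouth below -0.036 m and y of gauge_tip in the frame of slot_mouth between -0.012 and 0.012 m and z of gauge_tip in the frame of slot_mouth between -0.005 and 0.005 m and angle between the x axis of gauge and the x axis of slot_mouth, either way round below 0.15 rad and linear speed of gauge below 0.01 m/s); the robot touches nothing.
It fails at once if the blade's nose is pressed on the stop with more than 32 N (contact force between gauge and stop_c0 above 32 N).
It fails at once if the gauge is jammed against the cradle or regulator (contact forces over 70 N in all) (contact force between gauge and cradle above 70 N).
It fails at once if a loose bystander is moved more than 25 mm (distance of any of spare_regulator_a, spare_regulator_b, spare_regulator_c, dial_gauge, screwdriver, fitting from where it was at the start of the episode above 0.025 m).
It also fails if it takes over 45 s, if anything falls off the work surface, if the arm or the gripper's body presses on something with over 40 N, if the wrist force passes 120 N, or if a joint passes its speed limit or range.

## Robot

A 6-joint arm with a two-finger parallel gripper is mounted at the origin on the work surface. World frame = base frame: x ahead of the robot, y to its left, z up, the work surface at z = 0. Lengths are in mm, angles in rad, forces in N, time in s.
With the tool pointing down it reaches from about 275 to 750 mm from the base axis. Payload 10.2 kg.
Tool frame: the origin (TCP) lies midway between the tips of the shut fingers; the grasp point (between the pads) lies grip_depth behind it (grip_depth is the distance from the TCP to the grasp point, in mm); z points along the fingers, y is the line along which they close (so a half turn about z gives the same grasp; the last joint's range is limited). The gripper opens to 85 mm and grips with 20 to 120 N. Pads are 22 mm wide; open, the fingers measure 114 mm over their backs; the gripper's body (76 mm by 85 mm) begins 54 mm behind the grasp point. The pads swing forward as they close: fully open they stand 13 mm farther back than shut.
Start: joints at [-1.562, 0.313, 1.498, -0, 1.331, -0.223], TCP at [120.594, -510.968, 231.294] pointing down, gripper open.
Joint ranges: [-2.94, 2.94], [-0.97, 2.17], [0.19, 2.56], [-1.23, 4.37], [0.02, 3.11], [-2.88, 2.88]. Speed limits (rad/s): [2.39, 2.39, 3.01, 3.14, 3.14, 3.14].

## Interface

Orientations are given as a unit quaternion [w, x, y, z].
In Python, from rig import * gives the robot as it stands.
- The arm moves only by the tool servo_tool, never from a script. Its argument "commands" is a list of rows, each a list of 3 entries, a list of its own where there are three numbers: the gripper command: -1 is fully open, 1 is shut, values between are in proportion, then the shift along the tool's x, y, z in m, then the turn, a rotation vector about the tool's x, y, z in units of 6 degrees (1.0 is 6 degrees). In form: [[grip, [dx, dy, dz], [ax, ay, az]], ...]. A call has 1 to 10 rows; each row shifts and turns the commanded pose from where the row before left it, along the tool's axes as they then stand; what a row does not reach is not made up. A row lasts 1/12 s, in which the tool goes at most 41.7 mm and 7.16 degrees, less where a joint would pass 70% of its speed; a pose out of reach is approached as far as the arm can. A call is refused whole if a number of a shift passes 0.0417 or a number of a turn 1, either way. A call with a gripper value outside its range is refused whole. The fingers move at their own pace and stop on an object; "squeeze" is the grip in N (left out, the last holds). Time passes only in rows, so rows that do not move let the fingers close. It gives the time, the measured TCP pose, the force, the opening and the grip force at its end, in the units of the state.
- sense(): the state, without advancing time (a new reading comes with each control period).
- capture(name): name is "side" or "top"; returns a dict with "pixels" (420x560x3 uint8, red, green, blue), "z_map" (420x560 float32, mm along the optical axis (not along the pixel's ray), 0 where there is no reading), "fx", "fy", "cx", "cy" (pixels), "rvec" (rotation vector, rad) and "tvec" (3), from world to camera coordinates, as OpenCV has them. Camera axes: x right, y down, z forward; pixel columns grow to the right and rows downward; lengths in mm; the calibration is good to about 2 mm. A picture is of the moment at which its call begins.
- finish_job(): hands the job in; it is judged then, once.
The state is a dict: "time_s": time; "joints": joint angles; "dq": joint speeds; "tau": joint torques, N m; "eef_pos": TCP position; "ee_rot": TCP orientation; "force": force on the tool from outside, world axes, zero at the start; "wrist_torque": the same for the moment, N m; "grip_width": opening from 0.0 (shut) to 1.0 (fully open); "grip_force": force on a finger pad.
Only numpy, scipy, OpenCV 4.12 (cv2) and the standard library are available. Lean on these libraries where they do the work, as an engineer would, in place of code of your own. Each camera call takes 0.05 s, during which the arm holds its last target. There are 200 camera calls.

## Working session

There is one attempt and no reset: what is moved stays moved. The work goes in short steps, Python scripts to look and compute and a tool call to move; the robot and the scene stay as the last step left them, time stands still between calls to the robot, and variables do not carry over. Pictures are saved under pics/ and viewed, at most 10 in all, crops included, and the job is handed in when it is done.

Besides the shell and the picture viewer there is one more tool, called after "Request:" by a JSON object that holds its "api" and its "payload". servo_tool: Moves the arm, as the interface text tells. Its arguments: {"type":"object","properties":{"commands":{"type":"array"},"squeeze":{"type":"number"}},"required":["commands"]}

```bash
mkdir -p pics; ls; cat > h.py <<'E'
from rig import *
import numpy as np, cv2, pickle
from scipy.spatial.transform import Rotation as R
def snap(n,f):
    c=capture(n); pickle.dump(c,open(f'pics/{f}.pkl','wb')); cv2.imwrite(f'pics/{f}.png',c['pixels'][...,::-1]); return c
def cloud(c):
    z=c['z_map'];v,u=np.mgrid[:z.shape[0],:z.shape[1]]
    P=np.dstack([(u-c['cx'])/c['fx']*z,(v-c['cy'])/c['fy']*z,z])
    return (P-np.ravel(c['tvec']))@R.from_rotvec(np.ravel(c['rvec'])).as_matrix()
E
python3 - <<'E'
from h import *
for n in('top','side'):
    c=snap(n,n+'0')
    np.set_printoptions(precision=1,suppress=True); print(n,c['fx'],-R.from_rotvec(np.ravel(c['rvec'])).as_matrix().T@np.ravel(c['tvec']))
print(sense())
E
```

```text
pics
top 537.6808175217469 [ 216.5  -23.7 1528. ]
side 423.5770741390709 [-20.3 664.2 708. ]
{'time_s': 0.1, 'joints': array([-1.6,  0.3,  1.5, -0. ,  1.3, -0.2]), 'dq': array([ 0., -0., -0.,  0., -0., -0.]), 'tau': array([  0. , -41.3, -26. ,  -0. ,   0. ,  -0. ]), 'eef_pos': array([ 120.6, -510.7,  230.8]), 'ee_rot': array([-0. ,  1. ,  0.1,  0. ]), 'force': array([ 0.2, -0.7, -0.8]), 'wrist_torque': array([-0., -0.,  0.]), 'grip_force': 0.0, 'grip_width': 0.9989438731930923}
```

View pics/top0.png

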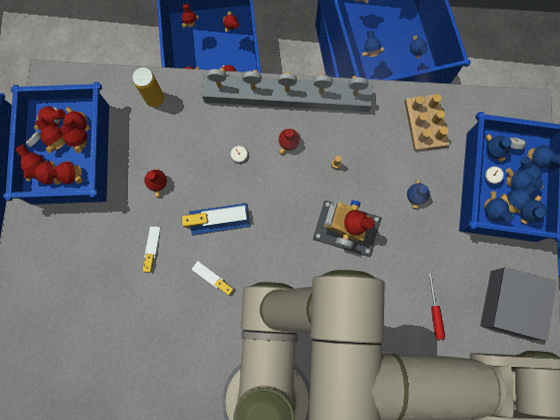

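View pics/side0.png

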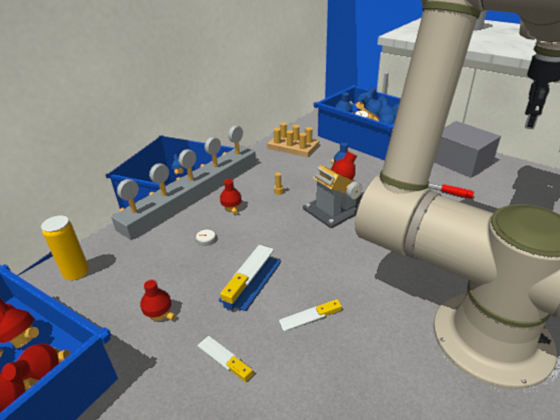

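Candidates for the gauge, in the top picture: the blade on the blue stand with its handle at (195,219), a loose blade with its handle at (149,262), and another at (228,287). The one on the stand is the largest and fits the description. The cradle is at (348,225), with its mouth facing left (+y).

```bash
python3 - <<'E'
from h import *
np.set_printoptions(precision=1,suppress=True)
def box(P,m):
    q=P[m][:,:2].astype(np.float32); r=cv2.minAreaRect(q); return r
for n in('top0','side0'):
    c=pickle.load(open(f'pics/{n}.pkl','rb')); P=cloud(c); px=c['pixels'].astype(int); r,g,b=px[...,0],px[...,1],px[...,2]
    ok=c['z_map']>0
    yel=ok&(r>150)&(g>110)&(b<90)
    k,l,s,ce=cv2.connectedComponentsWithStats(yel.astype(np.uint8))
    for i in range(1,k):
        if s[i,4]>60:
            m=l==i; z=np.percentile(P[m][:,2],80); mm=m&(abs(P[...,2]-z)<5)
            print(n,'yel',ce[i],s[i,4],z,np.round(box(P,mm),1) if 0 else box(P,mm),P[mm].mean(0))
    wh=ok&(r>170)&(b>170)&(abs(r-b)<40)&(P[...,2]<70)
    k,l,s,ce=cv2.connectedComponentsWithStats(wh.astype(np.uint8))
    for i in range(1,k):
        if s[i,4]>60: m=l==i; print(n,'wh',ce[i],s[i,4],box(P,m),np.median(P[m][:,2]))
t=pickle.load(open('pics/top0.pkl','rb')); s=pickle.load(open('pics/side0.pkl','rb'))
a=cv2.resize(np.ascontiguousarray(t['pixels'][185:265,170:400]),None,fx=3.4,fy=3.4,interpolation=2)
b=cv2.resize(np.ascontiguousarray(s['pixels'][140:230,300:380]),None,fx=3.4,fy=3.4,interpolation=2)
W=np.zeros((a.shape[0]+b.shape[0],max(a.shape[1],b.shape[1]),3),np.uint8); W[:a.shape[0],:a.shape[1]]=a; W[a.shape[0]:,:b.shape[1]]=b
cv2.imwrite('pics/crop.png',W[...,::-1])
P=cloud(t)
m=(P[...,2]>8)&(P[...,2]<18); u=np.zeros_like(m);u[195:260,310:390]=1
print('base',box(P,m&u))
px=t['pixels'].astype(int); br=(px[...,0]>px[...,2]+50)&(px[...,1]>px[...,0]*.55)&u&(P[...,2]>60)
q=P[br]; print(len(q)); 
S=cloud(s);px=s['pixels'].astype(int); u2=np.zeros_like(m);u2[140:230,300:380]=1
br2=(px[...,0]>px[...,2]+50)&(px[...,1]>px[...,0]*.55)&u2&(S[...,2]>40);q2=S[br2]
Q=np.vstack([q,q2])
for name,Z in(('top',q),('side',q2)):
    print(name,len(Z),np.percentile(Z,[2,50,98],axis=0))
np.save('pics/q.npy',q);np.save('pics/q2.npy',q2)
E
```

```text
top0 yel [341.2 214.9] 279 136.35725108715155 ((495.65777587890625, -158.14852905273438), (20.752704620361328, 67.24368286132812), 77.03510284423828) [ 496.8 -156.7  135.8]
top0 yel [193.7 219.1] 233 53.05244722884716 ((475.4071044921875, 236.97244262695312), (29.236797332763672, 67.60958862304688), 11.688342094421387) [475.3 236.5  51.5]
top0 yel [147.6 262.5] 120 19.42532323952105 ((349.2905578613281, 361.20867919921875), (20.40187644958496, 49.720298767089844), 86.56206512451172) [346.7 360.9  18. ]
top0 yel [223.5 286.6] 124 19.175550298542735 ((296.3172607421875, 141.14044189453125), (47.76848220825195, 20.62639808654785), 55.8173828125) [295.6 140.2  17.8]
top0 wh [238.4 153.2] 188 ((688.2991943359375, 131.54161071777344), (46.57455062866211, 47.15952682495117), 76.5771255493164) 13.621087829662422
top0 wh [225.5 215. ] 522 ((493.4038391113281, 155.72549438476562), (39.683868408203125, 121.70691680908203), 12.69224739074707) 41.777340306639516
top0 wh [152.1 240. ] 278 ((415.5550231933594, 358.41259765625), (32.11481475830078, 80.41239166259766), 86.47539520263672) 5.1532571210
[... 2124 characters left out ...]
 350.4] 530 ((413.9041442871094, 357.50274658203125), (30.461057662963867, 94.85655975341797), 86.67254638671875) 7.8495783374035675
side0 wh [484.  360.7] 165 ((-3.6847991943359375, 80.5373764038086), (78.81925201416016, 13.782755851745605), 4.0086283683776855) 16.559161278496568
side0 wh [473.8 371.5] 67 ((2.2814579010009766, 108.36135864257812), (7.956237316131592, 63.55238342285156), 87.59514617919922) 10.376894319252484
base ((490.4427795410156, -201.39178466796875), (219.7299041748047, 175.19850158691406), 86.64990234375)
479
top 479 [[ 443.6 -233.1   77.8]
 [ 485.1 -168.8  127.1]
 [ 531.5 -133.2  142. ]]
side 431 [[ 451.5 -398.5   44.4]
 [ 465.7 -153.6  113.3]
 [ 760.8 -127.1  142.4]]
```

View pics/crop.png

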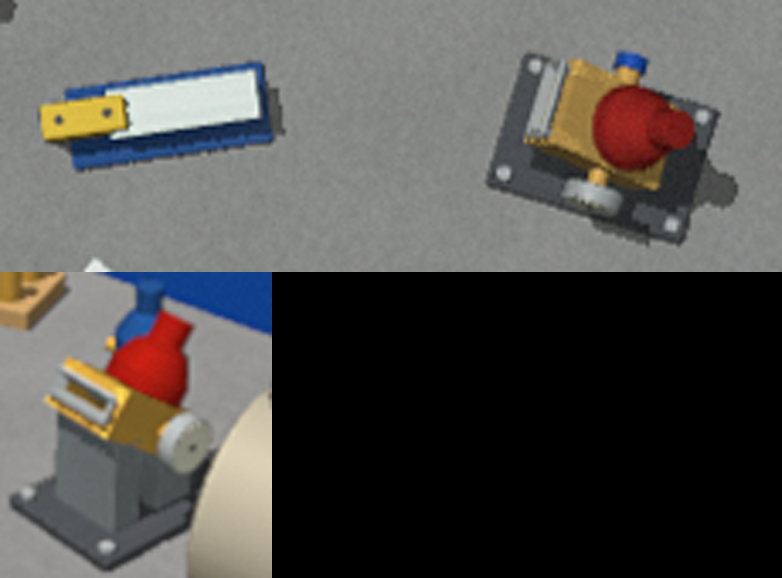

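```bash
cat > fit.py <<'E'
from h import *
from scipy.optimize import least_squares
np.set_printoptions(precision=2,suppress=True)
def Rs(yaw): # slot frame: x out & up 35deg
    return (R.from_euler('z',yaw)*R.from_euler('y',-np.radians(35))).as_matrix()
def sdf(p,Q):
    L=(Q-p[:3])@Rs(p[3])-np.array([-55,0,0]); d=abs(L)-np.array([55,35,20])
    return np.linalg.norm(np.maximum(d,0),axis=1)+np.minimum(d.max(1),0)
q=np.load('pics/q.npy');q2=np.load('pics/q2.npy');q2=q2[np.linalg.norm(q2[:,:2]-[485,-165],axis=1)<80]
for n,Q in(('top',q),('side',q2),('both',np.vstack([q,q2]))):
    r=least_squares(lambda p:sdf(p,Q),[500,-130,125,np.radians(75)],loss='soft_l1',f_scale=2,x_scale=[1,1,1,.02])
    e=sdf(r.x,Q);print(n,len(Q),r.x,np.degrees(r.x[3]),np.percentile(e,[5,25,50,75,95]))
# base rectangle, top
c=pickle.load(open('pics/top0.pkl','rb'));P=cloud(c);px=c['pixels'].astype(int)
u=np.zeros(P.shape[:2],bool);u[195:262,308:388]=1
m=u&(px.max(2)<75)
k,l,s,ce=cv2.connectedComponentsWithStats(m.astype(np.uint8));i=1+s[1:,4].argmax()
pts=np.argwhere((l==i))[:,::-1]
# to plane z=12
M=R.from_rotvec(np.ravel(c['rvec'])).as_matrix();t=np.ravel(c['tvec']);C=-M.T@t
d=np.c_[(pts[:,0]-c['cx'])/c['fx'],(pts[:,1]-c['cy'])/c['fy'],np.ones(len(pts))]@M
w=C+d*((12-C[2])/d[:,2])[:,None]
print('base',cv2.minAreaRect(w[:,:2].astype(np.float32)))
E
python3 fit.py
```

```text
top 479 [ 498.21 -141.54  123.65    1.37] 78.65686244294638 [-3.64 -1.39  0.17  2.19 10.39]
side 403 [ 499.62 -142.34  125.75    1.32] 75.91576098641684 [-4.42 -1.    0.02  0.91  3.  ]
both 882 [ 499.27 -141.48  124.22    1.34] 77.03683289068617 [-3.97 -1.3   0.13  1.46  7.47]
base ((446.6737365722656, -245.26718139648438), (80.676513671875, 156.80282592773438), 31.260269165039062)
```

```bash
cat >> fit.py <<'E'
pts=np.array([(525,53),(719,102),(683,243),(487,186)])/3.4+[169.6,184.6]
d=np.c_[(pts[:,0]-c['cx'])/c['fx'],(pts[:,1]-c['cy'])/c['fy'],np.ones(len(pts))]@M
w=(C+d*((12-C[2])/d[:,2])[:,None])[:,:2]
print(w,w.mean(0),[np.degrees(np.arctan2(*(a-b)[::-1])) for a,b in((w[0],w[1]),(w[3],w[2]),(w[3],w[0]),(w[2],w[1]))],[np.linalg.norm(a-b) for a,b in((w[0],w[1]),(w[3],w[2]),(w[3],w[0]),(w[2],w[1]))])
s=pickle.load(open('pics/side0.pkl','rb'));M2=R.from_rotvec(np.ravel(s['rvec'])).as_matrix()
# project mouth/lip guess into both
for yaw in(75,77):
  for cc in(c,s):
    A=np.array([[9,29,9],[9,-29,9],[9,29,-9],[9,-29,-9],[0,35,20],[0,-35,20],[0,-35,-20],[0,35,-20],[-110,35,20],[-110,-35,20]])@Rs(np.radians(yaw)).T+[499.5,-142.2,125]
    K=np.array([[cc['fx'],0,cc['cx']],[0,cc['fy'],cc['cy']],[0,0,1]])
    uv=cv2.projectPoints(A,cc['rvec'],cc['tvec'],K,None)[0][:,0]
    im=cv2.resize(cc['pixels'],None,fx=6,fy=6,interpolation=2)[...,::-1].copy()
    for i,j in((0,1),(1,3),(3,2),(2,0),(4,5),(5,6),(6,7),(7,4),(4,8),(5,9)): cv2.line(im,*[tuple(int(x) for x in (uv[k]+.5)*6) for k in(i,j)],(255,255,0) if i<4 else (0,255,0),1)
    o=(185,300) if cc is c else (140,300)
    cv2.imwrite(f'pics/p{yaw}{"ts"[cc is s]}.png',im[o[0]*6:o[0]*6+480,o[1]*6:o[1]*6+400])
cv2.imwrite('pics/ov.png',np.hstack([cv2.imread('pics/p75t.png'),cv2.imread('pics/p75s.png')]))
E
python3 fit.py|tail -5
```

```text
base ((446.6737365722656, -245.26718139648438), (80.676513671875, 156.80282592773438), 31.260269165039062)
[[ 562.36 -126.57]
 [ 530.65 -291.97]
 [ 409.28 -265.46]
 [ 446.4  -100.43]] [ 487.17 -196.11] [np.float64(79.14927639573685), np.float64(77.32291752732093), np.float64(167.2974549761723), np.float64(167.6823451621702)] [np.float64(168.40588040662396), np.float64(169.1524938458147), np.float64(118.86435897037236), np.float64(124.23398442255207)]
```

View pics/ov.png

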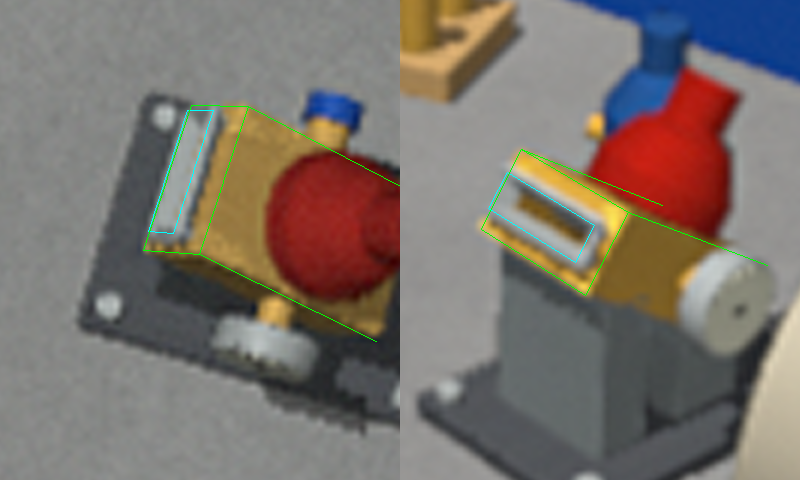

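```bash
cat > f2.py <<'E'
exec(open('fit.py').read().split("for n,Q in")[0])
yw=np.radians(77.8)
for n,Q in(('top',q),('side',q2),('both',np.vstack([q,q2]))):
    r=least_squares(lambda p:sdf([*p,yw],Q),[500,-142,125],loss='soft_l1',f_scale=1.5);print(n,r.x,r.cost)
c=pickle.load(open('pics/top0.pkl','rb'));s=pickle.load(open('pics/side0.pkl','rb'));L=[]
for cc,o in((c,(185,300)),(s,(140,300))):
    A=np.array([[9,29,9],[9,-29,9],[9,29,-9],[9,-29,-9],[0,35,20],[0,-35,20],[0,-35,-20],[0,35,-20],[-110,35,20],[-110,-35,20]])@Rs(yw).T+[499.3,-142,125]
    K=np.array([[cc['fx'],0,cc['cx']],[0,cc['fy'],cc['cy']],[0,0,1]])
    uv=cv2.projectPoints(A,cc['rvec'],cc['tvec'],K,None)[0][:,0]
    im=cv2.resize(cc['pixels'],None,fx=6,fy=6,interpolation=2)[...,::-1].copy()
    for i,j in((0,1),(1,3),(3,2),(2,0),(4,5),(5,6),(6,7),(7,4),(4,8),(5,9)): cv2.line(im,*[tuple(int(x) for x in (uv[k]+.5)*6) for k in(i,j)],(255,255,0) if i<4 else (0,255,0),1)
    L.append(im[o[0]*6:o[0]*6+480,o[1]*6:o[1]*6+400])
cv2.imwrite('pics/ov2.png',np.hstack(L))
st=sense();Rt=R.from_quat(np.roll(st['ee_rot'],-1)).as_matrix();print(Rt)
import rig;print([x for x in dir(rig) if not x.startswith('_')], getattr(rig,'grip_depth',None))
E
python3 f2.py
```

```text
top [ 499.01 -141.81  123.55] 11859.475522370154
side [ 498.78 -141.87  125.84] 867.2315886014878
both [ 498.94 -141.26  124.27] 12767.177804911067
[[ 0.97  0.23 -0.  ]
 [ 0.23 -0.97  0.  ]
 [ 0.   -0.   -1.  ]]
['PlanningError', 'capture', 'finish_job', 'grip_depth', 'sense'] 18.700000000000003
```

View pics/ov2.png

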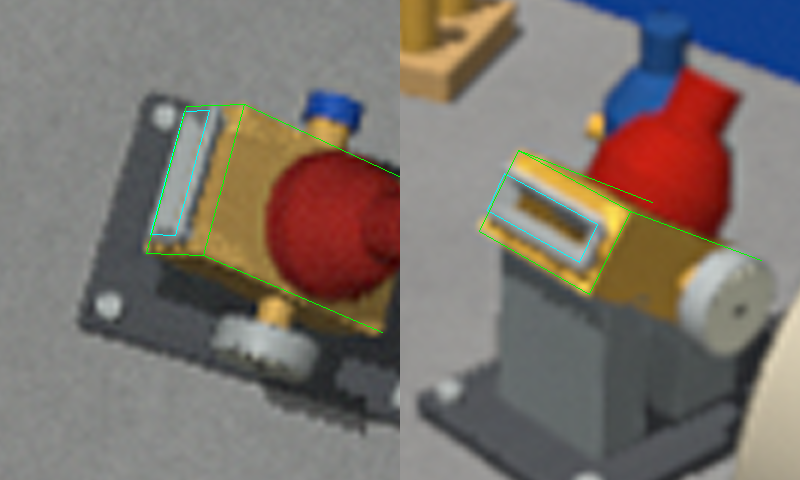

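Overlay: the modelled lips and block sit on the picture to within about 1 px (roughly 2 mm). The mouth is at about (499,-142,125) with yaw 77.8°. The crop confirms that the blade on the stand is the large gauge. Its handle is at about (475.5,237), nose pointing along (0.21,-0.98). Now moving.

Request:
{"api": "servo_tool", "payload": {"commands": [[-1, [0.0208, -0.0259, 0], [0, 0, 0]], [-1, [0.0208, -0.0259, 0], [0, 0, 0]], [-1, [0.0208, -0.0259, 0], [0, 0, 0]], [-1, [0.0208, -0.0259, 0], [0, 0, 0]], [-1, [0.0208, -0.0259, 0], [0, 0, 0]], [-1, [0.0208, -0.0259, 0], [0, 0, 0]], [-1, [0.0208, -0.0259, 0], [0, 0, 0]], [-1, [0.0208, -0.0259, 0], [0, 0, 0]], [-1, [0.0208, -0.0259, 0], [0, 0, 0]], [-1, [0.0208, -0.0259, 0], [0, 0, 0]]], "squeeze": 60}}

```text
time_s: 0.93
eef_pos: [263.7, -209.5, 231.2]
ee_rot: [-0.0, 0.993, 0.115, -0.0]
force: [0.6, -0.3, 1.1]
grip_width: 0.997
grip_force: 0.0
```

Request:
{"api": "servo_tool", "payload": {"commands": [[-1, [0.0208, -0.0259, 0], [0, 0, 0]], [-1, [0.0208, -0.0259, 0], [0, 0, 0]], [-1, [0.0208, -0.0259, 0], [0, 0, 0]], [-1, [0.0208, -0.0259, 0], [0, 0, 0]], [-1, [0.0208, -0.0259, 0], [0, 0, 0]], [-1, [0.0208, -0.0259, 0], [0, 0, 0]], [-1, [0.0208, -0.0259, 0], [0, 0, 0]], [-1, [0.0208, -0.0259, 0], [0, 0, 0]], [-1, [0.0208, -0.0259, 0], [0, 0, 0]], [-1, [0.0208, -0.0259, 0], [0, 0, 0]]]}}

```text
time_s: 1.77
eef_pos: [406.7, 90.6, 231.2]
ee_rot: [-0.0, 0.993, 0.116, -0.0]
force: [0.4, -0.2, 0.7]
grip_width: 1.001
grip_force: 0.0
```

Request:
{"api": "servo_tool", "payload": {"commands": [[-1, [0.0208, -0.0259, 0], [0, 0, 0]], [-1, [0.0208, -0.0259, 0], [0, 0, 0]], [-1, [0.0208, -0.0259, 0], [0, 0, 0]], [-1, [0.0208, -0.0259, 0], [0, 0, 0]], [-1, [0.0208, -0.0259, 0], [0, 0, 0]], [-1, [0, 0, 0.008], [0, 0, -1]], [-1, [0, 0, 0.008], [0, 0, -1]], [-1, [0, 0, 0.008], [0, 0, -1]], [-1, [0, 0, 0.008], [0, 0, -1]], [-1, [0, 0, 0.008], [0, 0, -1]]]}}

```text
time_s: 2.6
eef_pos: [477.7, 238.7, 190.5]
ee_rot: [-0.0, 0.929, 0.371, -0.0]
force: [0.6, -0.5, -0.1]
grip_width: 0.998
grip_force: 0.0
```

Request:
{"api": "servo_tool", "payload": {"commands": [[-1, [0, 0, 0.008], [0, 0, -1]], [-1, [0, 0, 0.008], [0, 0, -1]], [-1, [0, 0, 0.008], [0, 0, -1]], [-1, [0, 0, 0.008], [0, 0, -1]], [-1, [0, 0, 0.008], [0, 0, -1]], [-1, [0, 0, 0.008], [0, 0, -1]], [-1, [0, 0, 0.008], [0, 0, -1]], [-1, [0, 0, 0.008], [0, 0, -1]], [-1, [0, 0, 0.008], [0, 0, -1]], [-1, [0, 0, 0], [0, 0, -0.8]]]}}

```text
time_s: 3.43
eef_pos: [477.0, 238.4, 117.5]
ee_rot: [-0.001, 0.627, 0.779, -0.001]
force: [-0.3, 0.9, 0.3]
grip_width: 1.0
grip_force: 0.0
```

```bash
cat >> h.py <<'E'
def go(p,Rt,n=1):
    "shift (tool axes, mm) and turn (units of 6 deg, tool axes) from here to TCP p, rotation Rt"
    s=sense();A=R.from_quat(np.roll(s['ee_rot'],-1)).as_matrix()
    print('t',s['time_s'],'pos',s['eef_pos'],'shift',A.T@(np.array(p)-s['eef_pos']),'turn',np.degrees(R.from_matrix(A.T@Rt).as_rotvec())/6,'F',s['force'],'j',s['joints'],'w',s['grip_width'],s['grip_force'])
np.set_printoptions(precision=3,suppress=True)
gx=np.array([-.215,.9766,0]);Rg=np.c_[gx,np.cross([0,0,-1],gx),[0,0,-1]]
E
python3 - <<'E'
from h import *
go([475.5,237,22],Rg)
c=snap('side','s1')
cv2.imwrite('pics/s1c.png',cv2.resize(c['pixels'],None,fx=4,fy=4,interpolation=2)[780:1380,640:1440,::-1])
E
```

```text
t 3.4333 pos [477.037 238.439 117.53 ] shift [-1.068 -1.498 95.535] turn [-0.031  0.001 -0.005] F [-0.262  0.887  0.292] j [0.244 0.449 1.619 0.    1.077 0.028] w 1.0000757657060828 0.0
```

View pics/s1c.png

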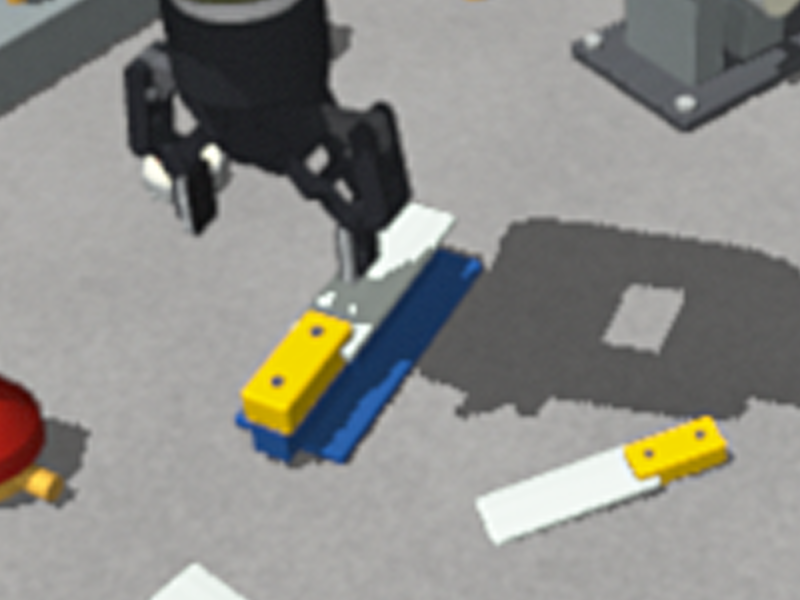

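The open gripper straddles the gauge's line above the handle (crop (300,370)). The fix is about 1 mm, so I go down and close.

Request:
{"api": "servo_tool", "payload": {"commands": [[-1, [-0.001, -0.0015, 0.012], [0, 0, 0]], [-1, [0, 0, 0.012], [0, 0, 0]], [-1, [0, 0, 0.012], [0, 0, 0]], [-1, [0, 0, 0.012], [0, 0, 0]], [-1, [0, 0, 0.012], [0, 0, 0]], [-1, [0, 0, 0.012], [0, 0, 0]], [-1, [0, 0, 0.011], [0, 0, 0]], [-1, [0, 0, 0.007], [0, 0, 0]], [-1, [0, 0, 0], [0, 0, 0]], [-1, [0, 0, 0], [0, 0, 0]]]}}

```text
time_s: 4.32
eef_pos: [476.7, 237.4, 29.3]
ee_rot: [-0.0, 0.629, 0.777, -0.0]
force: [-0.4, -0.1, 0.3]
grip_width: 0.999
grip_force: 0.0
```

Request:
{"api": "servo_tool", "payload": {"commands": [[1, [0, 0, 0], [0, 0, 0]], [1, [0, 0, 0], [0, 0, 0]], [1, [0, 0, 0], [0, 0, 0]], [1, [0, 0, 0], [0, 0, 0]], [1, [0, 0, 0], [0, 0, 0]], [1, [0, 0, 0], [0, 0, 0]], [1, [0, 0, 0], [0, 0, 0]], [1, [0, 0, 0], [0, 0, 0]]]}}

```text
time_s: 4.98
eef_pos: [477.0, 237.5, 29.8]
ee_rot: [0.0, 0.629, 0.778, 0.0]
force: [-0.5, 1.1, 6.1]
grip_width: 0.34
grip_force: 60.7
```

```bash
python3 - <<'E'
from h import *
go([475.5,237,22],Rg)
E
```

```text
t 4.9833 pos [477.034 237.473  29.807] shift [-0.142 -1.607  7.805] turn [ 0.01  -0.    -0.056] F [-0.487  1.106  6.14 ] j [0.242 0.576 1.689 0.    0.876 0.031] w 0.33971495530205553 60.74634075164795
```

The grip landed 8 mm high, so I regrip deeper.

Request:
{"api": "servo_tool", "payload": {"commands": [[0, [0, 0, 0], [0, 0, 0]], [0, [0, 0, 0], [0, 0, 0]], [0, [0, 0, 0.004], [0, 0, 0]], [0, [0, 0, 0.0035], [0, 0, 0]], [0, [0, 0, 0], [0, 0, 0]], [1, [0, 0, 0], [0, 0, 0]], [1, [0, 0, 0], [0, 0, 0]], [1, [0, 0, 0], [0, 0, 0]], [1, [0, 0, 0], [0, 0, 0]], [1, [0, 0, 0], [0, 0, 0]]]}}

```text
time_s: 5.82
eef_pos: [476.6, 237.4, 21.7]
ee_rot: [-0.0, 0.629, 0.778, -0.0]
force: [0.1, 0.9, -1.7]
grip_width: 0.341
grip_force: 59.5
```

Request:
{"api": "servo_tool", "payload": {"commands": [[1, [0, 0, 0], [0, 0, 0]], [1, [0, 0, -0.02], [0, 0, 0]], [1, [0, 0, -0.03], [0, 0, 0]], [1, [0, 0, -0.03], [0, 0, 0]], [1, [0, 0, -0.03], [0, 0, 0]], [1, [0, 0, -0.03], [0, 0, 0]], [1, [0, 0, -0.03], [0, 0, 0]], [1, [0, 0, -0.03], [0, 0, 0]], [1, [0, 0, 0], [0, 0, 0]]]}}

```text
time_s: 6.57
eef_pos: [478.5, 237.9, 227.6]
ee_rot: [0.003, 0.629, 0.778, 0.004]
force: [0.3, 1.6, -0.2]
grip_width: 0.342
grip_force: 59.9
```

```bash
cat >> h.py <<'E'
def Rs(yaw): return (R.from_euler('z',yaw,degrees=True)*R.from_euler('y',-35,degrees=True)).as_matrix()
MOUTH=np.array([499.,-141.8,125.]);SL=Rs(77.8)
def tgt(d,y=0,z=0,off=(0,0,0)):
    "TCP pose for nose at slot (d,y,z); off = handle centre relative to grasp point, tool axes"
    Rt=np.c_[SL[:,0],-SL[:,1],-SL[:,2]]
    return MOUTH+SL@np.array([d+145,y,z])-Rt@np.array(off)+Rt@[0,0,grip_depth], Rt
E
python3 - <<'E'
from h import *
go(*tgt(40))
for n in('top','side'):
    c=snap(n,n+'2');P=cloud(c);px=c['pixels'].astype(int);r,g,b=px[...,0],px[...,1],px[...,2]
    s=sense();A=R.from_quat(np.roll(s['ee_rot'],-1)).as_matrix();G=s['eef_pos']-A[:,2]*grip_depth
    L=(P-G)@A; near=(abs(L)<[170,60,40]).all(2)&(c['z_map']>0)
    y=near&(r>150)&(g>110)&(b<90); w=near&(r>120)&(abs(r-b)<40)&(L[...,0]<-40)
    for k,m in(('yel',y),('wh',w)):
        if m.sum()>20: print(n,k,m.sum(),'pct',np.percentile(L[m],[2,50,98],axis=0).round(1).tolist())
    if w.sum()>20: q=L[w];print('blade slope z/x',np.polyfit(q[:,0],q[:,2],1),'y/x',np.polyfit(q[:,0],q[:,1],1))
E
```

```text
t 6.5667 pos [478.522 237.918 227.632] shift [-227.684    7.118   11.84 ] turn [-1.147  5.722  3.949] F [ 0.349  1.619 -0.205] j [ 0.242  0.331  1.483 -0.     1.318  0.031] w 0.34224883510471454 59.87505376338959
top wh 499 pct [[-142.2, -16.3, -9.3], [-95.8, 4.7, -4.5], [-42.4, 19.9, 0.9]]
blade slope z/x [ 0.001 -4.187] y/x [-0.023  1.73 ]
side yel 270 pct [[-0.5, -13.8, -16.1], [29.2, -1.2, -13.9], [34.7, 14.2, 4.4]]
side wh 246 pct [[-144.6, -19.8, -8.2], [-121.2, -9.0, -6.3], [-64.1, 20.0, -1.8]]
blade slope z/x [ 0.001 -5.898] y/x [ -0.131 -20.154]
```

Request:
{"api": "servo_tool", "payload": {"commands": [[1, [0, 0, 0], [0, 0, 0.815]], [1, [0, 0, 0], [0, 0, 0.815]], [1, [0, 0, 0], [0, 0, 0.815]], [1, [0, 0, 0], [0, 0, 0.815]], [1, [0, 0, 0], [0, 0.97, 0.815]], [1, [0, 0, 0], [0, 0.97, 0]], [1, [0, 0, 0], [0, 0.97, 0]], [1, [0, 0, 0], [0, 0.97, 0]], [1, [0, 0, 0], [0, 0.97, 0]], [1, [0, 0, 0], [0, 0.97, 0]]]}}

```text
time_s: 7.5
eef_pos: [476.2, 237.1, 220.6]
ee_rot: [-0.19, 0.743, 0.599, 0.231]
force: [0.4, 0.5, -0.7]
grip_width: 0.341
grip_force: 59.7
```

Request:
{"api": "servo_tool", "payload": {"commands": [[1, [0, 0, 0], [0, 0, 0]], [1, [0, 0, 0], [0, 0, 0]]]}}

```text
time_s: 7.67
eef_pos: [476.2, 236.5, 220.2]
ee_rot: [-0.188, 0.744, 0.599, 0.228]
force: [0.5, -0.3, -0.7]
grip_width: 0.339
grip_force: 59.7
```

```bash
python3 - <<'E'
from h import *
go(*tgt(35,off=(0,0,-.8)))
E
```

```text
t 7.6667 pos [476.219 236.506 220.206] shift [-174.317  102.255 -110.606] turn [-0.058  0.102 -0.04 ] F [ 0.502 -0.321 -0.725] j [-0.047  0.22   1.774  0.662  1.139 -0.115] w 0.338798800715819 59.70832586288452
```

Request:
{"api": "servo_tool", "payload": {"commands": [[1, [-0.0174, 0.0102, -0.011], [0, 0.05, 0]], [1, [-0.0174, 0.0102, -0.011], [0, 0.05, 0]], [1, [-0.0174, 0.0102, -0.011], [-0.05, 0, -0.04]], [1, [-0.0174, 0.0102, -0.011], [0, 0, 0]], [1, [-0.0174, 0.0102, -0.011], [0, 0, 0]], [1, [-0.0174, 0.0102, -0.011], [0, 0, 0]], [1, [-0.0174, 0.0102, -0.011], [0, 0, 0]], [1, [-0.0174, 0.0102, -0.011], [0, 0, 0]], [1, [-0.0174, 0.0102, -0.011], [0, 0, 0]], [1, [-0.0174, 0.0102, -0.011], [0, 0, 0]]]}}

```text
time_s: 8.5
eef_pos: [533.7, 14.4, 211.4]
ee_rot: [-0.189, 0.741, 0.6, 0.234]
force: [0.2, 0.9, -1.2]
grip_width: 0.34
grip_force: 59.8
```

Request:
{"api": "servo_tool", "payload": {"commands": [[1, [0, 0, 0], [0, 0, 0]], [1, [0, 0, 0], [0, 0, 0]]]}}

```text
time_s: 8.67
eef_pos: [533.7, 14.9, 211.3]
ee_rot: [-0.189, 0.741, 0.6, 0.234]
force: [0.0, 1.4, -1.8]
grip_width: 0.342
grip_force: 59.9
```

```bash
cat > look.py <<'E'
from h import *
import sys
go(*tgt(35,off=(0,0,-.8)))
L=[]
for cn in('top','side'):
    c=snap(cn,cn+sys.argv[1]);K=np.array([[c['fx'],0,c['cx']],[0,c['fy'],c['cy']],[0,0,1]])
    P=cloud(c);px=c['pixels'].astype(int);r,b=px[...,0],px[...,2]
    Q=(P-MOUTH)@SL; w=(r>110)&(abs(r-b)<40)&(Q[...,0]>15)&(Q[...,0]<160)&(abs(Q[...,1])<45)&(abs(Q[...,2])<25)&(c['z_map']>0)
    if w.sum()>20: q=Q[w];print(cn,w.sum(),'slot coords pct',np.percentile(q,[2,50,98],axis=0).round(1).tolist(),'z fit',np.polyfit(q[:,0],q[:,2],1))
    uv=cv2.projectPoints(MOUTH+np.array([[9,0,0.]])@SL.T,c['rvec'],c['tvec'],K,None)[0][0,0]
    im=cv2.resize(c['pixels'],None,fx=5,fy=5,interpolation=2);x,y=[int(v*5) for v in uv]
    L.append(im[max(y-260,0):max(y-260,0)+520,max(x-250,0):max(x-250,0)+400])
cv2.imwrite(f'pics/look{sys.argv[1]}.png',np.hstack(L)[...,::-1])
E
python3 look.py 3
```

```text
t 8.6667 pos [533.708  14.851 211.297] shift [-0.926 -0.823 -1.839] turn [-0.004 -0.007  0.022] F [ 0.035  1.362 -1.763] j [-0.476  0.362  1.611  0.599  1.387 -0.445] w 0.3422254787478877 59.864636063575745
side 97 slot coords pct [[40.7, -17.5, -4.1], [106.6, 18.6, -0.6], [159.6, 21.8, 1.4]] z fit [-0.002 -0.506]
```

View pics/look3.png

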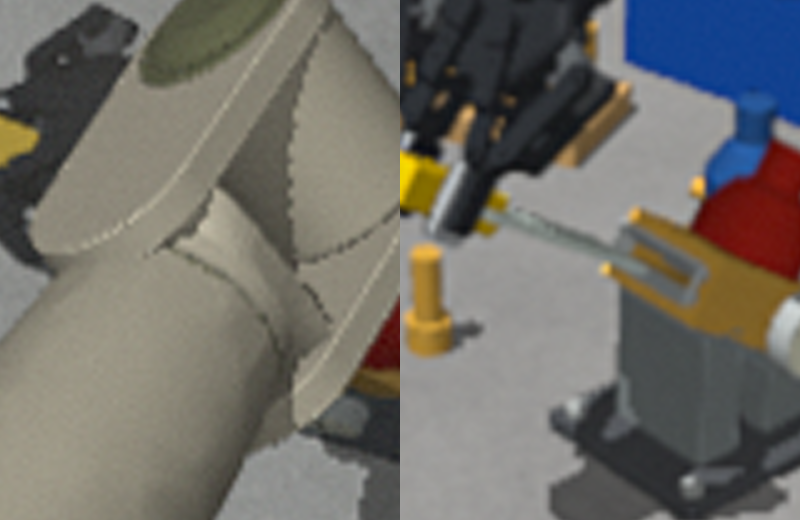

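The blade is seen edge-on in the side view (right panel, nose near (655,272)), a little low of the lips' centre. I raise it 2.5 mm and go in.

Request:
{"api": "servo_tool", "payload": {"commands": [[1, [-0.002, 0, -0.0025], [0, 0, 0]], [1, [-0.006, 0, 0], [0, 0, 0]], [1, [-0.006, 0, 0], [0, 0, 0]], [1, [-0.006, 0, 0], [0, 0, 0]], [1, [-0.004, 0, 0], [0, 0, 0]], [1, [0, 0, 0], [0, 0, 0]]]}}

```text
time_s: 9.27
eef_pos: [528.8, -6.3, 199.4]
ee_rot: [-0.189, 0.741, 0.599, 0.236]
force: [0.6, 0.3, -2.2]
grip_width: 0.343
grip_force: 59.8
```

```bash
python3 look.py 4
```

```text
t 9.2667 pos [528.841  -6.301 199.401] shift [23.67  -0.479  0.939] turn [ 0.005 -0.03   0.022] F [ 0.555  0.255 -2.18 ] j [-0.519  0.377  1.624  0.593  1.386 -0.494] w 0.3432226812883002 59.83151078224182
side 89 slot coords pct [[19.3, -18.4, -13.7], [89.7, 18.3, 1.8], [150.2, 21.6, 13.1]] z fit [-0.004  2.166]
```

View pics/look4.png

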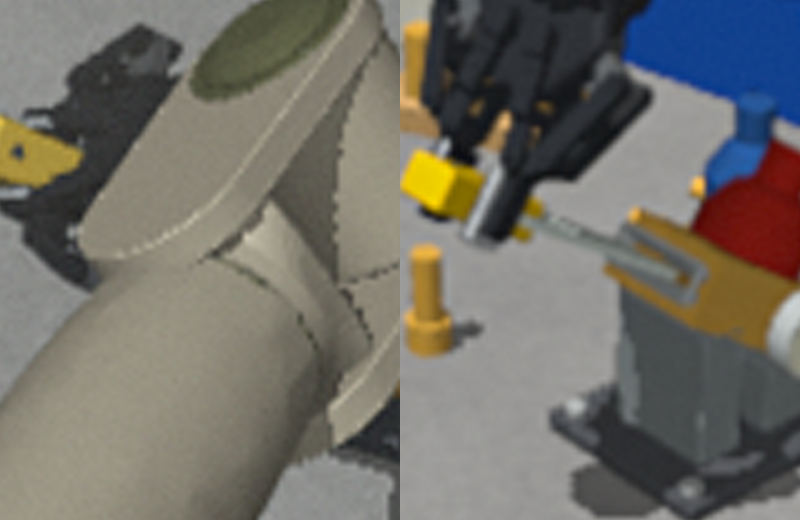

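The nose (right panel, about (685,280)) is lined up with the mouth between the lips. Feeding in while I watch the force.

Request:
{"api": "servo_tool", "payload": {"commands": [[1, [-0.003, 0, 0], [0, 0, 0]], [1, [-0.003, 0, 0], [0, 0, 0]], [1, [-0.003, 0, 0], [0, 0, 0]], [1, [-0.003, 0, 0], [0, 0, 0]], [1, [-0.003, 0, 0], [0, 0, 0]]]}}

```text
time_s: 9.78
eef_pos: [526.5, -17.9, 191.2]
ee_rot: [-0.189, 0.741, 0.6, 0.236]
force: [0.4, 0.4, -2.4]
grip_width: 0.34
grip_force: 59.8
```

```bash
cat > f.py <<'E'
from h import *
s=sense();p,Rt=tgt(0,off=(0,0,-.8));A=R.from_quat(np.roll(s['ee_rot'],-1)).as_matrix()
print('t',s['time_s'],'nose slot',SL.T@(s['eef_pos']-p),'F slot',SL.T@s['force'],'F0 slot',SL.T@[.5,.3,-2],'wt',s['wrist_torque'],'turn',np.degrees(R.from_matrix(A.T@Rt).as_rotvec())/6)
E
python3 f.py
```

```text
t 9.7833 nose slot [-3.021 -0.692  0.951] F slot [-0.965 -0.348 -2.268] F0 slot [-0.82  -0.425 -1.867] wt [-0.397  0.113  0.084] turn [ 0.008 -0.03   0.035]
```

Nose is at the mouth with no contact. On to the roller.

Request:
{"api": "servo_tool", "payload": {"commands": [[1, [-0.003, 0, 0], [0, 0, 0]], [1, [-0.003, 0, 0], [0, 0, 0]], [1, [-0.003, 0, 0], [0, 0, 0]], [1, [-0.003, 0, 0], [0, 0, 0]]]}}

```text
time_s: 10.12
eef_pos: [524.5, -27.4, 184.3]
ee_rot: [-0.189, 0.741, 0.6, 0.236]
force: [0.5, 0.1, -1.4]
grip_width: 0.343
grip_force: 59.8
```

```bash
python3 f.py
```

```text
t 10.1167 nose slot [-14.987  -0.736   0.907] F slot [-0.625 -0.429 -1.229] F0 slot [-0.82  -0.425 -1.867] wt [-0.386  0.144  0.042] turn [ 0.008 -0.03   0.035]
```

Request:
{"api": "servo_tool", "payload": {"commands": [[1, [-0.003, 0, 0], [0, 0, 0]], [1, [-0.003, 0, 0], [0, 0, 0]], [1, [-0.003, 0, 0], [0, 0, 0]]]}}

```text
time_s: 10.37
eef_pos: [523.0, -34.2, 179.3]
ee_rot: [-0.189, 0.741, 0.6, 0.236]
force: [0.1, 2.9, -1.1]
grip_width: 0.342
grip_force: 59.6
```

```bash
python3 f.py
```

```text
t 10.3667 nose slot [-23.578  -0.705   0.754] F slot [ 1.726  0.545 -2.556] F0 slot [-0.82  -0.425 -1.867] wt [ 0.26  -0.13  -0.062] turn [ 0.006 -0.038  0.036]
```

Request:
{"api": "servo_tool", "payload": {"commands": [[1, [-0.002, 0, 0], [0, 0, 0]], [1, [-0.002, 0, 0], [0, 0, 0]], [1, [-0.002, 0, 0], [0, 0, 0]]]}}

```text
time_s: 10.62
eef_pos: [521.9, -39.2, 175.7]
ee_rot: [-0.189, 0.741, 0.6, 0.236]
force: [0.5, 2.9, -1.5]
grip_width: 0.337
grip_force: 59.6
```

```bash
python3 f.py
```

```text
t 10.6167 nose slot [-29.816  -0.737   0.763] F slot [ 1.534  0.134 -2.887] F0 slot [-0.82  -0.425 -1.867] wt [ 0.204 -0.078 -0.013] turn [ 0.006 -0.032  0.035]
```

Request:
{"api": "servo_tool", "payload": {"commands": [[1, [-0.002, 0, 0], [0, 0, 0]], [1, [-0.002, 0, 0], [0, 0, 0]], [1, [-0.002, 0, 0], [0, 0, 0]]]}}

```text
time_s: 10.87
eef_pos: [520.9, -44.1, 172.3]
ee_rot: [-0.189, 0.741, 0.6, 0.236]
force: [0.4, 2.7, -1.9]
grip_width: 0.342
grip_force: 59.6
```

```bash
python3 f.py
```

```text
t 10.8667 nose slot [-35.858  -0.79    0.812] F slot [ 1.192  0.138 -3.103] F0 slot [-0.82  -0.425 -1.867] wt [ 0.241 -0.078 -0.023] turn [ 0.007 -0.03   0.035]
```

Request:
{"api": "servo_tool", "payload": {"commands": [[1, [-0.001, 0, 0], [0, 0, 0]], [1, [-0.001, 0, 0], [0, 0, 0]]]}}

```text
time_s: 11.03
eef_pos: [520.6, -45.7, 171.2]
ee_rot: [-0.189, 0.741, 0.6, 0.236]
force: [1.0, 2.9, -2.6]
grip_width: 0.345
grip_force: 59.5
```

Request:
{"api": "servo_tool", "payload": {"commands": [[1, [-0.001, 0, 0], [0, 0, 0]], [1, [-0.001, 0, 0], [0, 0, 0]]]}}

```text
time_s: 11.2
eef_pos: [520.3, -47.2, 170.1]
ee_rot: [-0.189, 0.741, 0.6, 0.236]
force: [0.5, 2.5, -3.1]
grip_width: 0.344
grip_force: 59.5
```

Request:
{"api": "servo_tool", "payload": {"commands": [[1, [-0.001, 0, 0], [0, 0, 0]], [1, [-0.001, 0, 0], [0, 0, 0]]]}}

```text
time_s: 11.37
eef_pos: [520.0, -48.8, 168.9]
ee_rot: [-0.189, 0.741, 0.6, 0.236]
force: [0.9, 2.4, -1.8]
grip_width: 0.336
grip_force: 59.5
```

Request:
{"api": "servo_tool", "payload": {"commands": [[1, [-0.001, 0, 0], [0, 0, 0]], [1, [-0.001, 0, 0], [0, 0, 0]]]}}

```text
time_s: 11.53
eef_pos: [519.6, -50.5, 167.8]
ee_rot: [-0.189, 0.741, 0.6, 0.236]
force: [0.7, 3.6, -2.6]
grip_width: 0.341
grip_force: 59.5
```

Request:
{"api": "servo_tool", "payload": {"commands": [[1, [-0.001, 0, 0], [0, 0, 0]], [1, [-0.001, 0, 0], [0, 0, 0]]]}}

```text
time_s: 11.7
eef_pos: [519.3, -52.0, 166.6]
ee_rot: [-0.189, 0.741, 0.6, 0.236]
force: [1.5, 2.8, -2.6]
grip_width: 0.343
grip_force: 59.5
```

Request:
{"api": "servo_tool", "payload": {"commands": [[1, [-0.001, 0, 0], [0, 0, 0]], [1, [-0.001, 0, 0], [0, 0, 0]]]}}

```text
time_s: 11.87
eef_pos: [518.9, -53.7, 165.5]
ee_rot: [-0.189, 0.741, 0.6, 0.236]
force: [0.4, 2.5, -2.6]
grip_width: 0.342
grip_force: 59.5
```

Request:
{"api": "servo_tool", "payload": {"commands": [[1, [-0.001, 0, 0], [0, 0, 0]], [1, [-0.001, 0, 0], [0, 0, 0]]]}}

```text
time_s: 12.03
eef_pos: [518.6, -55.2, 164.3]
ee_rot: [-0.189, 0.741, 0.6, 0.236]
force: [0.3, 3.1, -2.3]
grip_width: 0.343
grip_force: 59.5
```

Request:
{"api": "servo_tool", "payload": {"commands": [[1, [-0.001, 0, 0], [0, 0, 0]], [1, [-0.001, 0, 0], [0, 0, 0]]]}}

```text
time_s: 12.2
eef_pos: [518.3, -56.9, 163.1]
ee_rot: [-0.189, 0.741, 0.6, 0.236]
force: [1.4, 4.2, -2.3]
grip_width: 0.342
grip_force: 59.5
```

Request:
{"api": "servo_tool", "payload": {"commands": [[1, [-0.001, 0, 0], [0, 0, 0]], [1, [-0.001, 0, 0], [0, 0, 0]]]}}

```text
time_s: 12.37
eef_pos: [518.3, -57.2, 163.0]
ee_rot: [-0.19, 0.74, 0.6, 0.237]
force: [2.6, 13.9, 6.0]
grip_width: 0.344
grip_force: 59.6
```

Stop felt at about 57.5 mm depth, with an axial force of about 14 N. Check it holds, then let go.

Request:
{"api": "servo_tool", "payload": {"commands": [[1, [0, 0, 0], [0, 0, 0]]]}}

```text
time_s: 12.45
eef_pos: [518.3, -57.2, 163.1]
ee_rot: [-0.19, 0.74, 0.6, 0.237]
force: [2.4, 10.7, 4.5]
grip_width: 0.343
grip_force: 59.6
```

```bash
python3 f.py
```

```text
t 12.45 nose slot [-52.094  -0.974   0.922] F slot [11.567 -0.031 -2.651] F0 slot [-0.82  -0.425 -1.867] wt [ 1.479 -0.197 -0.198] turn [ 0.01  -0.062  0.041]
```

Request:
{"api": "servo_tool", "payload": {"commands": [[-1, [0, 0, 0], [0, 0, 0]], [-1, [0, 0, 0], [0, 0, 0]], [-1, [0, 0, 0], [0, 0, 0]], [-1, [0, 0, 0], [0, 0, 0]], [-1, [0, 0, 0], [0, 0, 0]], [-1, [0, 0, -0.008], [0, 0, 0]], [-1, [0, 0, -0.015], [0, 0, 0]], [-1, [0, 0, -0.025], [0, 0, 0]], [-1, [0, 0, -0.025], [0, 0, 0]], [-1, [0, 0, -0.025], [0, 0, 0]]]}}

```text
time_s: 13.28
eef_pos: [505.5, -114.5, 243.6]
ee_rot: [-0.189, 0.741, 0.6, 0.236]
force: [0.2, 0.1, -0.3]
grip_width: 1.001
grip_force: 0.0
```

Request:
{"api": "servo_tool", "payload": {"commands": [[-1, [0.01, 0, -0.02], [0, 0, 0]], [-1, [0.01, 0, -0.02], [0, 0, 0]], [-1, [0, 0, 0], [0, 0, 0]], [-1, [0, 0, 0], [0, 0, 0]], [-1, [0, 0, 0], [0, 0, 0]], [-1, [0, 0, 0], [0, 0, 0]], [-1, [0, 0, 0], [0, 0, 0]], [-1, [0, 0, 0], [0, 0, 0]]]}}

```text
time_s: 13.95
eef_pos: [504.3, -119.9, 285.8]
ee_rot: [-0.19, 0.741, 0.6, 0.236]
force: [0.6, -0.4, 0.2]
grip_width: 1.0
grip_force: 0.0
```

```bash
cat > yl.py <<'E'
from h import *
c=snap('side','end');P=cloud(c);px=c['pixels'].astype(int);Q=(P-MOUTH)@SL
m=(px[...,0]>150)&(px[...,1]>110)&(px[...,2]<90)&(Q[...,0]>20)&(Q[...,0]<160)&(abs(Q[...,1])<60)&(abs(Q[...,2])<40)
print(m.sum(),np.percentile(Q[m],[2,50,98],axis=0)); print(sense()['force'])
b=(px[...,0]>110)&(abs(px[...,0]-px[...,2])<40)&(Q[...,0]>15)&(Q[...,0]<53)&(abs(Q[...,1])<25)&(abs(Q[...,2])<15)
if b.sum()>10: print(b.sum(),np.polyfit(Q[b][:,0],Q[b][:,2],1))
cv2.imwrite('pics/end_c.png',cv2.resize(c['pixels'],None,fx=4,fy=4,interpolation=2)[400:950,880:1680,::-1])
E
python3 yl.py
```

```text
116 [[ 70.002 -12.417 -13.654]
 [125.452   6.238   0.555]
 [129.384  14.942   8.148]]
[ 0.444  0.347 -0.58 ]
36 [-0.05   1.686]
```

View pics/end_c.png

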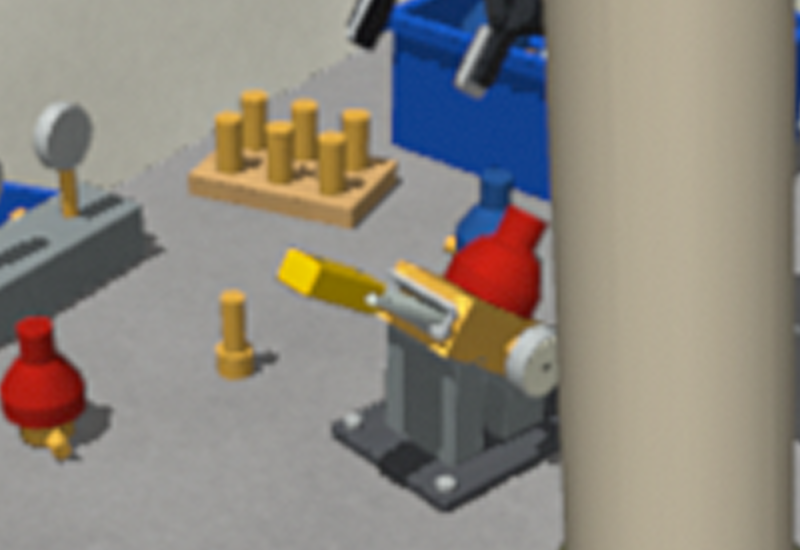

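The blade stands in the slot (handle at about (330,275) in the crop), in line with it. The handle's rear end reads about 128 mm out, so the nose is about 52 mm deep, which matches where the stop was felt. The gripper is clear and the fitting and regulators are undisturbed.

```bash
python3 -c "
from rig import *
print(finish_job())"
```

```text
the job is handed in; nothing more can be done
None
```

I slid the gauge nose first into the slot until it met the stop about 52 mm inside (about 12 N), let go with the arm clear, and handed the job in at about 14 s; no verdict came back.

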